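Open the green paint jar

ROBOT

A 6-joint arm with a two-finger parallel gripper is mounted at the origin on the work surface. World frame = base frame: x ahead of the robot, y to its left, z up, the work surface at z = 0. Lengths are in mm, angles in rad, forces in N, time in s.
With the tool pointing down it reaches from about 400 to 925 mm from the base axis. Payload 12.5 kg.
Tool frame: the origin (TCP) lies midway between the tips of the shut fingers; the grasp point (between the pads) lies 19 mm behind it (env.tcp_to_grasp is the distance from the TCP to the grasp point, in mm); z points along the fingers, y is the line along which they close (so a half turn about z gives the same grasp; the last joint's range is limited). The gripper opens to 95 mm and grips with 3 to 60 N. Pads are 20 mm wide; open, the fingers measure 119 mm over their backs; the gripper's body (75 mm by 180 mm) begins 59 mm behind the grasp point.
Start: joints at [1.233, 0.491, 1.559, -0, 1.092, -0.106], TCP at [143.563, 608.306, 214.661] pointing down, gripper open.
Joint ranges: [-3.1, 3.1], [-0.84, 2.19], [0.05, 2.79], [-1.13, 4.28], [0.06, 2.93], [-2.69, 2.69]. Speed limits (rad/s): [2.22, 2.22, 2.79, 3.14, 3.14, 3.14].

INTERFACE

Orientations are given as [roll, pitch, yaw] about the fixed x, y, z axes, in that order (R = Rz(yaw) Ry(pitch) Rx(roll)).
In Python, from cell import env gives the robot as it stands. The module is installed in compiled form; this text tells all that it offers.
- The arm moves only by the tool step_arm, never from a script. Its argument "plan" is a list that holds one entry, the list of rows, each a list of 5 numbers: the shift along the tool's x, y, z in mm, then the turn about the tool's z in degrees, then the opening, from -1 (shut) to 1 (fully open). A call has 1 to 8 rows; each row is the pose to reach, as a shift and turn from the pose commanded when the call began, along the tool's axes at that moment; what a row does not reach only later rows make up. A row lasts 1/12 s, in which the tool goes at most 41.7 mm and 7.16 degrees, less where a joint would pass 70% of its speed; a pose out of reach is approached as far as the arm can. A call with a gripper value outside its range is refused whole. The fingers move at their own pace and stop on an object; the grip force is fixed at half the most. Time passes only in rows, so rows that repeat a pose let the fingers close. It gives the time, the measured TCP pose, the force, the opening and the grip force at its end, in the units of the state.
- env.state(): the state, without advancing time (a new reading comes with each control period).
- env.read_camera(name): name is "scene" or "top" or "wrist"; returns the picture (384x512x3 uint8, blue, green, red); there is no depth.
- env.get_calibration(name): a dict with "K" (3x3 intrinsics, pixels), "D" ([k1, k2, p1, p2, k3] as OpenCV has them; the pictures are not rectified), "extrinsics" (4x4, takes a point from world to camera coordinates). Camera axes: x right, y up, looking along -z (the intrinsics and any distortion apply to the point x, -y, -z); pixel columns grow to the right and rows downward; lengths in mm; the calibration is good to about 2 mm. A picture is of the moment at which its call begins: read the wrist's pose just before it. get_calibration takes no time and is no camera call; for the wrist camera it gives the pose at the moment of the call.
- env.job_done(): hands the job in; it is judged then, once.
The state is a dict: "t": time; "joints": joint angles; "qvel": joint speeds; "tau": joint torques, N m; "eef_pos": TCP position; "tcp_rot": TCP orientation; "ft_force": force on the tool from outside, world axes, zero at the start; "moment": the same for the moment, N m; "opening": opening from 0.0 (shut) to 1.0 (fully open); "grip_force": force on a finger pad.
Only numpy, scipy, OpenCV 4.12 (cv2) and the standard library are available. Lean on these libraries where they do the work, as an engineer would, in place of code of your own. Each camera call takes 0.05 s, during which the arm holds its last target. There are 200 camera calls.

TASK

Open the green paint jar: stand it upright in the suction-foot jar holder, pushed fully down into the square cup so that it cannot turn, then unscrew its tight white lid anticlockwise, stop turning once the thread lets go, and lift the lid straight off. Finish while holding the lid in the gripper, level and centred about two centimetres above the open jar so that drips fall back in; the jar stays fully down in the holder. Leave the other things on the table where they are.

Things in the scene. Friction and masses are not known exactly. Their poses are not given: they have to be found in the camera images.
- green_jar: the jar to open: square paint jar, green plastic with paper labels, body 58 x 58 mm and 58 mm high, round white ribbed lid 54 mm across on top, 82.5 mm high in all, about 0.3 kg; starts upright on the table, swapping places with the red and blue jars. Origin: centre of its underside; z up its axis, x and y square to its flat sides (5 to 58 mm height). Underside edges chamfered 3.5 mm
- lid: the green jar's white screw lid, a separate part: 54 mm across, 20 mm high, 40 g, small black arrow on top. Origin: centre of its underside (skirt edge), z up, x towards the arrow. Tight, its origin is 62.5 mm above the jar's underside, the skirt overlaps the neck by 8.5 mm, and its x lies along the jar's x within about 5 degrees
- jar_mouth (a point): centre of the green jar's mouth, on its axis 71 mm above its underside; the neck below it is 39 mm across. A seated jar turns at most about 3 degrees either way in the holder
- lid_mark (a point): the arrow's tip on the lid's rim, 27 mm from its axis along the lid's x, 20 mm above its origin. Thread: breaking loose takes about 0.5 N m; turned anticlockwise seen from above the lid rises 2 mm and its sprung liner lets go when its x is about 40 degrees from the jar's; from 55 to 94 the threads are clear and it lifts off; near 97 degrees the next thread starts block it
- holder: fixed jar holder: black rubber suction foot 116 mm across with a red lever tab to -x, aluminium column, grey square cup 69 x 69 mm outside, recess 61 x 61 mm. Origin: on the table below the cup's centre, z up, x and y square to the cup's sides. Inner floor 36 mm, wall tops 54 mm above the table. The jar fits in any quarter turn
- holder_seat (a point): centre of the cup's inner floor, 36 mm above the table, where the jar's underside comes to rest
- red_jar: bystander: closed square paint jar, red plastic with paper labels, body 58 x 58 mm and 58 mm high, round white ribbed lid 54 mm across on top, 82.5 mm high in all. Origin: centre of its underside
- blue_jar: bystander: closed square paint jar, blue plastic with paper labels, body 58 x 58 mm and 58 mm high, round white ribbed lid 54 mm across on top, 82.5 mm high in all. Origin: centre of its underside
- mug: bystander: cream mug, 84 mm across, 95 mm high, handle to its +y side. Origin: centre of its underside
- paper_cup: bystander: empty cream paper cup, 80 mm across the rim, 92 mm high. Origin: centre of its underside
- bottle: bystander: white paint bottle with black label, 72 mm across, 200 mm high. Origin: centre of its underside
- brush: bystander: wide brush lying flat, 190 mm long, 42 mm wide. Origin: centre of its underside, x along its length
Not all that is in view belongs to the job. Of the things that look like the lid, the larger one is meant.

How it is judged (in metres and radians):
On the way, in this order (a step that is already met when the one before it is completed fails the run):
1. the green jar stands fully down in the holder with its lid still tight (z of green_jar in the frame of holder_seat between -0.003 and 0.003 m and horizontal distance between green_jar and holder_seat below 0.004 m and angle between green_jar's own z axis and vertical below 0.06 rad and x of lid_mark in the frame of green_jar above 0.0235 m and z of lid in the frame of green_jar below 0.066 m), for 0.2 s.
2. the lid is unscrewed anticlockwise past the thread (at least 45 degrees) on the jar, which stays seated in the holder (z of green_jar in the frame of holder_seat between -0.003 and 0.003 m and horizontal distance between green_jar and holder_seat below 0.004 m and angle between green_jar's own z axis and vertical below 0.06 rad and x of lid_mark in the frame of green_jar below 0.0191 m and y of lid_mark in the frame of green_jar above 0.01 m and z of lid in the frame of green_jar below 0.071 m and horizontal distance between lid and jar_mouth below 0.008 m), for 0.1 s.
At the end, for the whole second after the job is handed in: fingers hold the lid still and level (0.2 rad), its underside 5 to 45 mm above the jar's mouth and centred within 15 mm, clear of the jar; the jar is upright, at rest, fully down in the holder (within 3 mm in height, 4 mm sideways) and not touched by the robot (z of green_jar in the frame of holder_seat between -0.003 and 0.003 m and horizontal distance between green_jar and holder_seat below 0.004 m and angle between green_jar's own z axis and vertical below 0.06 rad and z of lid in the frame of jar_mouth between 0.005 and 0.045 m and horizontal distance between lid and jar_mouth below 0.015 m and angle between lid's own z axis and vertical below 0.2 rad and contact force between the fingers and lid above 2 N and contact force between lid and green_jar below 0.05 N and linear speed of each of lid, green_jar below 0.02 m/s and contact force between the arm and green_jar below 0.5 N); the arm keeps its last pose, push and grip.
It fails at once if the lid is turned on past the free range, beyond 115 degrees, while still down on the neck (x of lid_mark in the frame of green_jar below -0.0114 m and z of lid in the frame of green_jar below 0.069 m).
It fails at once if the green jar is tipped by more than 35 degrees (angle between green_jar's own z axis and vertical above 0.61 rad).
It fails at once if the lid is dropped or laid on the table (height (world z) of lid below 0.04 m).
It fails at once if another thing on the table is shifted by more than 30 mm or knocked over (distance of any of red_jar, blue_jar, mug, paper_cup, bottle, brush from where it was at the start of the episode above 0.03 m or angle between any of red_jar, blue_jar, mug, paper_cup, bottle, brush's own z axis and vertical above 0.5 rad).
It also fails if it takes over 45 s, if anything falls off the work surface, if the arm or the gripper's body presses on something with over 40 N, if the wrist force passes 120 N, or if a joint passes its speed limit or range.

## Working session

There is one attempt and no reset: what is moved stays moved. The work goes in short steps, Python scripts to look and compute and a tool call to move; the robot and the scene stay as the last step left them, time stands still between calls to the robot, and variables do not carry over. Pictures are saved under pics/ and viewed, at most 10 in all, crops included, and the job is handed in when it is done.

Besides the shell and the picture viewer there is one more tool, called as a command line: name --argument value ..., lists and objects as JSON in quotes. step_arm: Moves the arm, as the interface text tells. Its arguments: {"type":"object","properties":{"plan":{"type":"array"}},"required":["plan"]}

```bash
mkdir -p pics
cat > h.py <<'E'
import numpy as np, cv2
from cell import env
def ray(cal,uv):
    K=np.array(cal["K"],float);D=np.array(cal["D"],float);E=np.array(cal["extrinsics"],float)
    p=cv2.undistortPoints(np.array(uv,float).reshape(-1,1,2),K,D).reshape(-1,2)
    d=np.c_[p[:,0],-p[:,1],-np.ones(len(p))]
    R=E[:3,:3];return -R.T@E[:3,3], d@R
def onplane(cal,uv,z):
    o,d=ray(cal,uv);return o+d*((z-o[2])/d[:,2])[:,None]
def proj(cal,P):
    E=np.array(cal["extrinsics"],float);q=np.atleast_2d(P)@E[:3,:3].T+E[:3,3]
    q=q*[1,-1,-1]
    return cv2.projectPoints(q.reshape(-1,1,3),np.zeros(3),np.zeros(3),np.array(cal["K"],float),np.array(cal["D"],float))[0].reshape(-1,2)
E
python3 - <<'E'
from h import *
s=env.state();print(s)
a=[env.read_camera(n) for n in("top","scene")]
for n,i in zip(("top","scene"),a):
    cv2.imwrite(f"pics/{n}0.png",cv2.resize(i,(800,600)));cv2.imwrite(f"{n}_raw.png",i)
    c=env.get_calibration(n);print(n,-np.array(c["extrinsics"])[:3,:3].T@np.array(c["extrinsics"])[:3,3],c["K"],c["D"])
E
```

```text
{'t': 0.0, 'joints': array([ 1.23341390e+00,  4.91569010e-01,  1.55950102e+00, -2.64458054e-05,
        1.09172230e+00, -1.05595711e-01]), 'qvel': array([ 0.00088468,  0.00011844, -0.00050395, -0.00012205, -0.00151765,
        0.00109966]), 'tau': array([ 1.89637984e-03, -6.12669969e+01, -2.58182931e+01,  6.93268608e-02,
        4.83050756e-02, -1.10080869e-04]), 'eef_pos': array([143.46258844, 608.02819505, 214.03813174]), 'tcp_rot': array([-3.14039719e+00, -1.03121737e-04,  2.90981808e+00]), 'ft_force': array([-0.02352178,  0.71023426,  1.11872729]), 'moment': array([0.02817231, 0.02578485, 0.02023679]), 'grip_force': 0.0, 'opening': 0.9971507006125525}
top [363.00358818 -17.18178903 920.07696761] [[350.21083881   0.         250.17050359]
 [  0.         350.21083881 186.07137628]
 [  0.           0.           1.        ]] [0.01089891 0.         0.         0.         0.        ]
scene [1515.76566164 -254.24516744 1069.65476975] [[464.00089215   0.         250.11717378]
 [  0.         464.00089215 194.49315868]
 [  0.           0.           1.        ]] [0.0411645 0.        0.        0.        0.       ]
```

View pics/top0.png

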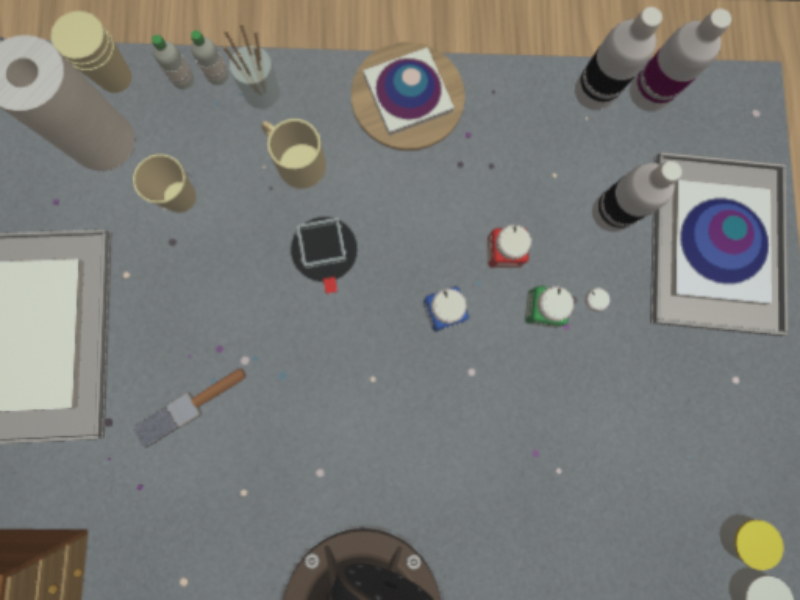

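View pics/scene0.png

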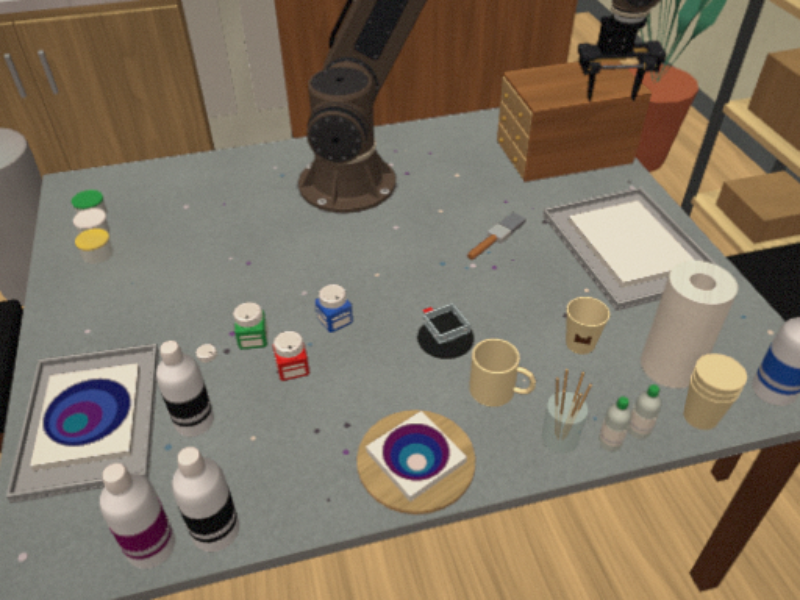

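Top view (800x600 pixels): the holder is at (322,243), its lever at (330,286). The jars are green (552,305), red (510,243) and blue (447,308). Two things look like the green jar's lid: the disc at (557,303), which is larger and sits on the green jar, and a small loose cap at (598,299). The larger one fits the description, and I'll confirm it in a crop.

Run:
```python
from h import *
i=cv2.imread("top_raw.png");c=env.get_calibration("top")
hsv=cv2.cvtColor(i,cv2.COLOR_BGR2HSV)
w=((hsv[...,1]<60)&(hsv[...,2]>165)).astype(np.uint8)*255
for n,(u,v) in dict(green=(557,303),cap=(598,299),red=(514,243),blue=(449,306)).items():
    u*=.64;v*=.64
    cs,_=cv2.findContours(w,cv2.RETR_EXTERNAL,cv2.CHAIN_APPROX_NONE)
    k=max(cs,key=lambda q:cv2.pointPolygonTest(q,(u,v),True))
    (x,y),r=cv2.minEnclosingCircle(k);m=cv2.moments(k)
    print(n,x,y,r,cv2.contourArea(k),onplane(c,[(x,y),(m['m10']/m['m00'],m['m01']/m['m00'])],82.5).round(1).tolist())
s=5
def crop(u0,v0,u1,v1):return cv2.resize(i[v0:v1,u0:u1],None,fx=s,fy=s,interpolation=cv2.INTER_CUBIC)
A=crop(325,165,400,225);B=crop(175,130,250,190)
cv2.imwrite("pics/crop1.png",np.hstack([A,B]))
```

```text
green 356.1980285644531 193.9405975341797 10.442448616027832 287.0 [[478.3, -292.5, 82.5], [478.2, -293.0, 82.5]]
cap 383.0714416503906 190.7857208251953 6.869868755340576 117.0 [[487.4, -358.5, 82.5], [486.4, -358.8, 82.5]]
red 328.9375 154.0625 10.27180004119873 274.5 [[576.2, -227.8, 82.5], [576.0, -228.7, 82.5]]
blue 287.3947448730469 194.9736785888672 10.394861221313477 288.0 [[472.5, -125.2, 82.5], [471.6, -125.4, 82.5]]
```

View pics/crop1.png

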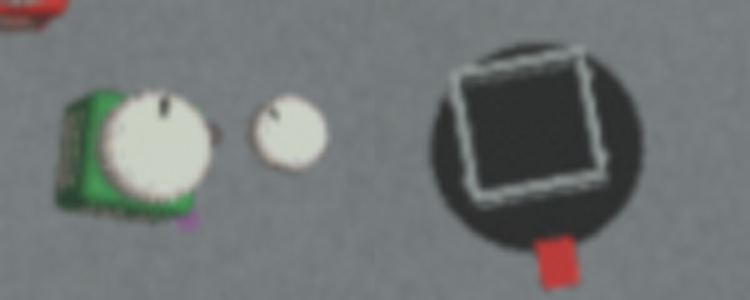

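The crop confirms it: the large lid at crop pixel (157,147), with its arrow towards +x, sits on the green jar. The small loose cap at (290,132) is the decoy. The cup outline is on the right, yawed about 10°. I'm starting the move towards the jar.

step_arm --plan '[[[-380,-278,0,85,1],[-380,-278,0,85,1],[-380,-278,0,85,1],[-380,-278,0,85,1],[-380,-278,0,85,1],[-380,-278,0,85,1],[-380,-278,0,85,1],[-380,-278,0,85,1]]]'

```text
t: 0.77
eef_pos: [361.0, 353.2, 214.6]
tcp_rot: [-3.142, -0.0, 1.904]
ft_force: [1.1, 0.5, 0.6]
opening: 1.002
grip_force: 0.0
```

```bash
cat >> h.py <<'E'
def go(x,y,z,yaw):
    "world target (mm,deg) -> tool shift and turn"
    s=env.state();e=s["eef_pos"];w=s["tcp_rot"][2]
    d=np.array([x,y,z])-e
    t=((np.rad2deg(w)-yaw+180)%360)-180
    print("t",round(s["t"],2),"eef",e.round(1),"rot",np.rad2deg(s["tcp_rot"]).round(2),"->",np.round([np.cos(w)*d[0]+np.sin(w)*d[1],np.sin(w)*d[0]-np.cos(w)*d[1],-d[2],t],1))
E
python3 - <<'E'
from h import *
go(478,-293,220,82)
c=env.get_calibration("top")
q=[(453,72),(583,50),(605,178),(483,200)]
P=onplane(c,[((x-375)/5+175,y/5+130) for x,y in q],54)
print(P.round(1),P.mean(0))
E
```

```text
t 0.77 eef [361.  353.2 214.6] rot [-180.     -0.    109.08] -> [-648.9 -100.7   -5.4   27.1]
[[600.8 117.5  54. ]
 [613.9  52.1  54. ]
 [547.5  38.9  54. ]
 [534.9  99.8  54. ]] [574.27519783  77.07623029  54.        ]
```

step_arm --plan '[[[-649,-101,0,27,1],[-649,-101,0,27,1],[-649,-101,0,27,1],[-649,-101,0,27,1],[-649,-101,0,27,1],[-649,-101,0,27,1],[-649,-101,0,27,1],[-649,-101,0,27,1]]]'

```text
t: 1.43
eef_pos: [421.1, 25.3, 214.7]
tcp_rot: [3.141, -0.0, 1.439]
ft_force: [0.5, -0.1, 0.9]
opening: 0.999
grip_force: 0.0
```

Run:
```python
from h import *
go(478,-293,220,82)
```

```text
t 1.43 eef [421.1  25.3 214.7] rot [ 1.7999e+02 -1.0000e-02  8.2430e+01] -> [-308.    98.3   -5.3    0.4]
```

step_arm --plan '[[[-308,98,-5,0,1],[-308,98,-5,0,1],[-308,98,-5,0,1],[-308,98,-5,0,1],[-308,98,-5,0,1],[-308,98,-5,0,1],[-308,98,-5,0,1],[-308,98,-5,0,1]]]'

```text
t: 2.1
eef_pos: [477.8, -294.1, 219.3]
tcp_rot: [-3.142, 0.0, 1.437]
ft_force: [0.7, 0.9, -0.5]
opening: 0.999
grip_force: 0.0
```

step_arm --plan '[[[0,0,0,0,1],[0,0,0,0,1],[0,0,0,0,1]]]'

```text
t: 2.35
eef_pos: [477.5, -290.4, 219.1]
tcp_rot: [-3.141, -0.001, 1.438]
ft_force: [-0.0, 0.2, 0.6]
opening: 1.002
grip_force: 0.0
```

Run:
```python
from h import *
go(478,-293,220,82)
c=env.get_calibration("wrist");i=env.read_camera("wrist");cv2.imwrite("w1.png",i);np.savez("w1.npz",**c)
cv2.imwrite("pics/w1.png",cv2.resize(i,(800,600)))
print(proj(c,[[478,-293,82.5],[478,-293,0]]),-np.array(c["extrinsics"])[:3,:3].T@np.array(c["extrinsics"])[:3,3])
```

```text
t 2.35 eef [ 477.5 -290.4  219.1] rot [-1.7994e+02 -5.0000e-02  8.2410e+01] -> [-2.6  0.9 -0.9  0.4]
[[258.1900388  185.50564489]
 [257.89437474 168.96751858]] [ 487.86166114 -206.14633892  388.8856791 ]
```

View pics/w1.png

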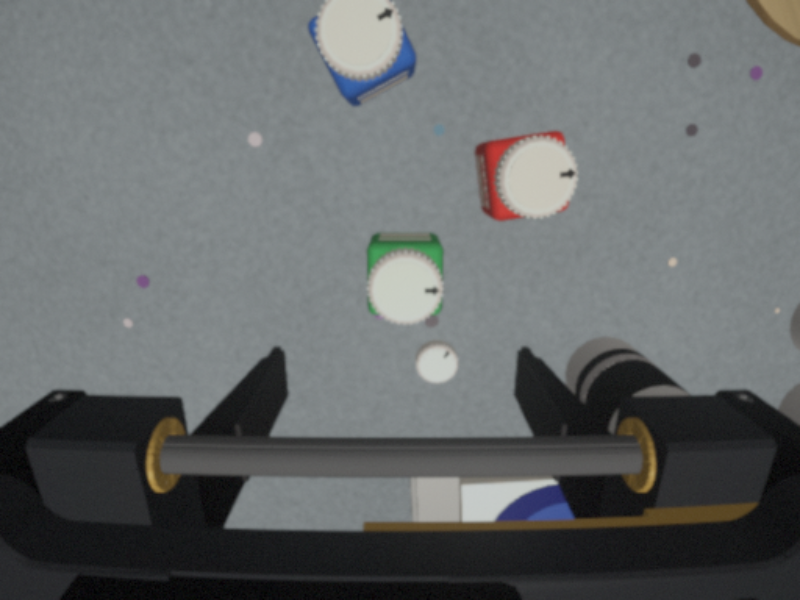

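Wrist view: the green jar's lid is at (405,287) with its arrow pointing right (+x), and the jar's sides line up with the tool. The small cap is at (437,362), outside the fingers' path. Next I measure the lid centre and the jar's yaw.

Run:
```python
from h import *
i=cv2.imread("w1.png");c=np.load("w1.npz")
hsv=cv2.cvtColor(i,cv2.COLOR_BGR2HSV)
w=((hsv[...,1]<50)&(hsv[...,2]>150)).astype(np.uint8)*255
cs,_=cv2.findContours(w,cv2.RETR_EXTERNAL,cv2.CHAIN_APPROX_NONE)
k=max(cs,key=lambda q:cv2.pointPolygonTest(q,(255,183),True))
(x,y),r=cv2.minEnclosingCircle(k);el=cv2.fitEllipse(cv2.convexHull(k));print(x,y,r,el)
print(onplane(c,[(x,y),el[0]],82.5).round(1))
g=((hsv[...,0]>45)&(hsv[...,0]<90)&(hsv[...,1]>90)).astype(np.uint8)
g[:, :220]=0;g[:,300:]=0;g[220:]=0
for side in (0,1):
    pts=[]
    for v in range(160,200):
        u=np.flatnonzero(g[v])
        if len(u):pts.append(((u[0]-.5) if side==0 else u[-1]+.5,v))
    pts=np.array(pts);P=onplane(c,pts,58)
    vx,vy,_,_=cv2.fitLine(P[:,:2].astype(np.float32),cv2.DIST_HUBER,0,.01,.01).ravel()
    print(pts[::4].tolist(),np.rad2deg(np.arctan(-vx/vy)),P[:,:2].mean(0))
go(478,-293,220,82)
```

```text
258.70941162109375 184.44764709472656 24.71358871459961 ((258.902587890625, 184.0097198486328), (47.14051818847656, 48.686424255371094), 80.08972930908203)
[[ 478.7 -291.9   82.5]
 [ 479.  -291.4   82.5]]
[[234.5, 160.0], [234.5, 164.0], [235.5, 168.0], [235.5, 172.0], [235.5, 196.0]] -7.698277 [ 454.81955657 -284.91912364]
[[282.5, 160.0], [282.5, 164.0], [282.5, 168.0], [282.5, 172.0], [281.5, 196.0]] -7.772082 [ 501.28383552 -291.07552743]
t 2.4 eef [ 477.6 -289.9  219.4] rot [-1.7996e+02 -4.0000e-02  8.2450e+01] -> [-3.   0.8 -0.6  0.5]
```

step_arm --plan '[[[-1.8,1.4,40,0,1],[-1.8,1.4,80,0,1],[-1.8,1.4,120,0,1],[-1.8,1.4,150,0,1],[-1.8,1.4,175,0,1],[-1.8,1.4,190,0,1],[-1.8,1.4,194,0,1],[-1.8,1.4,194,0,1]]]'

```text
t: 3.07
eef_pos: [478.9, -291.7, 25.1]
tcp_rot: [-3.14, -0.001, 1.44]
ft_force: [-0.7, 0.0, 1.4]
opening: 1.002
grip_force: 0.0
```

step_arm --plan '[[[0,0,0,0,1],[0,0,0,0,-1],[0,0,0,0,-1],[0,0,0,0,-1],[0,0,0,0,-1],[0,0,0,0,-1],[0,0,0,0,-1],[0,0,0,0,-1]]]'

```text
t: 3.73
eef_pos: [479.2, -293.0, 25.8]
tcp_rot: [3.141, 0.0, 1.438]
ft_force: [0.9, 0.7, 2.2]
opening: 0.611
grip_force: 30.0
```

step_arm --plan '[[[0,0,-20,0,-1],[0,0,-60,0,-1],[0,0,-100,0,-1],[0,0,-140,0,-1],[0,0,-165,0,-1],[0,0,-165,0,-1],[0,0,-165,0,-1]]]'

```text
t: 4.32
eef_pos: [479.0, -292.8, 190.9]
tcp_rot: [3.14, 0.001, 1.439]
ft_force: [0.0, -0.1, -4.2]
opening: 0.61
grip_force: 30.0
```

Run:
```python
from h import *
go(570,-30,190,101)
```

```text
t 4.32 eef [ 479.  -292.8  190.9] rot [1.7994e+02 3.0000e-02 8.2420e+01] -> [272.6  55.6   0.9 -18.6]
```

step_arm --plan '[[[35,7,0,-3,-1],[75,15,0,-6,-1],[115,23,0,-9,-1],[155,32,0,-12,-1],[195,40,0,-15,-1],[235,48,0,-18,-1],[272,56,0,-18.6,-1],[272,56,0,-18.6,-1]]]'

```text
t: 4.98
eef_pos: [570.8, -25.1, 187.8]
tcp_rot: [-3.138, -0.003, 1.768]
ft_force: [-0.3, 0.1, -4.2]
opening: 0.606
grip_force: 30.0
```

step_arm --plan '[[[0,0,0,0,-1],[0,0,0,0,-1],[0,0,0,0,-1]]]'

```text
t: 5.23
eef_pos: [569.8, -31.5, 189.3]
tcp_rot: [-3.139, -0.001, 1.762]
ft_force: [1.1, -0.4, -4.3]
opening: 0.611
grip_force: 30.0
```

Run:
```python
from h import *
go(574,77,190,101)
c=env.get_calibration("wrist");i=env.read_camera("wrist");cv2.imwrite("w2.png",i);np.savez("w2.npz",**c)
t=env.read_camera("top");cv2.imwrite("t2.png",t)
cv2.imwrite("pics/w2.png",cv2.resize(i,(800,600)))
```

```text
t 5.23 eef [569.8 -31.5 189.3] rot [-1.7987e+02 -4.0000e-02  1.0096e+02] -> [105.7  24.8  -0.7  -0. ]
```

View pics/w2.png

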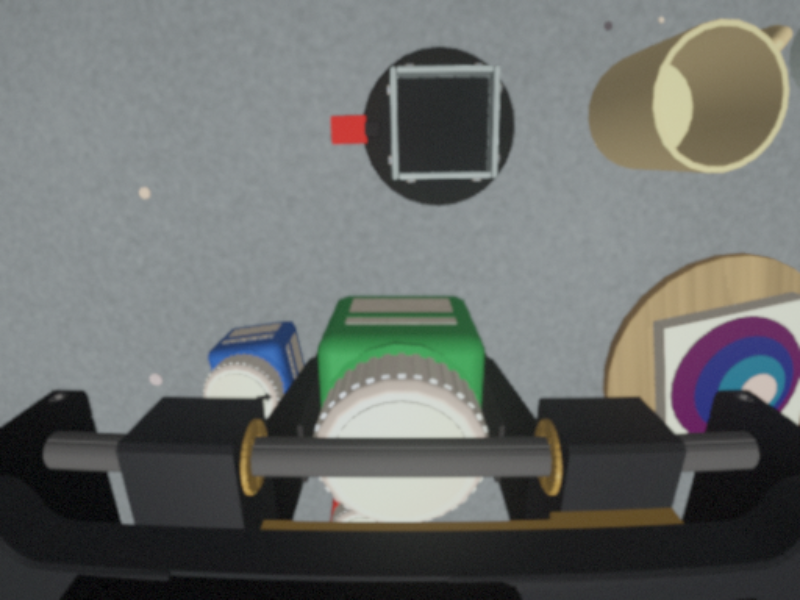

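The cup rim in the wrist view spans (391,67) to (499,179), and its sides are nearly parallel to the tool. The lever is on the left (−x) and the mug at (690,95). I'll work out the cup's centre and yaw, and the mug's clearance.

Run:
```python
from h import *
i=cv2.imread("w2.png");c=np.load("w2.npz")
h=cv2.cvtColor(i,cv2.COLOR_BGR2HSV)
m=((h[...,2]>125)&(h[...,1]<60)).astype(np.uint8)
roi=np.zeros_like(m);cv2.circle(roi,(281,80),46,1,-1);m&=roi
print(m.sum())
pts=np.argwhere(m)[:,::-1].astype(float)
P=onplane(c,pts,54)[:,:2].astype(np.float32)
(ctr,sz,a)=cv2.minAreaRect(P);print("all",ctr,sz,a)
# robust: per-side lines of rim pixels
a0=np.deg2rad(11.)
ctr=np.array(ctr)
R=np.array([[np.cos(a0),np.sin(a0)],[-np.sin(a0),np.cos(a0)]])
L=(P-ctr)@R.T
for ax in (0,1):
  for sg in (-1,1):
    s=(np.abs(L[:,1-ax])<25)&(np.abs(sg*L[:,ax]-32)<6)
    q=np.polyfit(L[s,1-ax],L[s,ax],1);print(ax,sg,s.sum(),q.round(3),np.percentile(L[s,ax],[3,97]).round(1))
mug=onplane(c,[(653*.64,95*.64),(788*.64,95*.64),(720*.64,20*.64),(720*.64,171*.64)],95);print(mug.round(0))
```

```text
1006
all (575.11669921875, 79.21638488769531) (70.41607666015625, 70.69033813476562) 11.948920249938965
0 -1 219 [-2.2000e-02 -3.2061e+01] [-34.8 -29.7]
0 1 204 [-1.8000e-02  3.2897e+01] [31.  34.9]
1 -1 202 [ 2.8000e-02 -3.1805e+01] [-34.7 -29.6]
1 1 239 [1.4000e-02 3.2896e+01] [30.9 34.7]
[[683. 115.  95.]
 [763. 135.  95.]
 [709. 162.  95.]
 [736.  85.  95.]]
```

Run:
```python
from h import *
i=cv2.imread("w2.png");c=np.load("w2.npz")
h=cv2.cvtColor(i,cv2.COLOR_BGR2HSV)
g=((h[...,0]>45)&(h[...,0]<90)&(h[...,1]>80)).astype(np.uint8)
v=[np.flatnonzero(g[:,u])[0]-.5 for u in range(225,295,8)];print(v)
uv=[(u,np.flatnonzero(g[:,u])[0]-.5) for u in range(225,295,8)]
e=np.array([569.8,-31.5,189.3]);w=np.deg2rad(100.96)
o=e-[0,0,25.3]
def loc(P): d=P-e;return np.c_[d[:,0]*np.cos(w)+d[:,1]*np.sin(w),d[:,0]*np.sin(w)-d[:,1]*np.cos(w)].round(1)
for zz in(0,3.5):print(zz,loc(onplane(c,uv,o[2]+zz))[:,0])
rows=[(np.flatnonzero(g[r,:])[[0,-1]]+[-.5,.5]) for r in (205,215,225)];print(rows)
for r,(a,b) in zip((205,215,225),rows):print(loc(onplane(c,[(a,r),(b,r)],o[2]+58)))
go(575.2,79.3,189,102.2);go(575.2,79.3,100,102.2)
```

```text
[np.float64(189.5), np.float64(200.5), np.float64(199.5), np.float64(199.5), np.float64(200.5), np.float64(200.5), np.float64(200.5), np.float64(200.5), np.float64(189.5)]
0 [26.6 18.4 19.2 19.2 18.4 18.4 18.4 18.5 26.6]
3.5 [27.6 19.6 20.4 20.4 19.6 19.6 19.6 19.7 27.7]
[array([210.5, 301.5]), array([206.5, 306.5]), array([202.5, 309.5])]
[[ 35.8 -23.7]
 [ 35.9  22. ]]
[[ 30.4 -26. ]
 [ 30.5  24.8]]
[[ 24.9 -28.4]
 [ 25.   26.6]]
t 5.33 eef [570.  -31.8 190. ] rot [-1.7994e+02 -2.0000e-02  1.0092e+02] -> [108.1  26.2   1.   -1.3]
t 5.33 eef [570.  -31.8 190. ] rot [-1.7994e+02 -2.0000e-02  1.0092e+02] -> [108.1  26.2  90.   -1.3]
```

step_arm --plan '[[[30,7,0,-1.3,-1],[65,16,0,-1.3,-1],[95,23,10,-1.3,-1],[107.5,26,35,-1.3,-1],[107.5,26,65,-1.3,-1],[107.5,26,90,-1.3,-1],[107.5,26,98,-1.3,-1],[107.5,26,98,-1.3,-1]]]'

```text
t: 6.0
eef_pos: [574.6, 79.0, 90.9]
tcp_rot: [-3.138, -0.001, 1.785]
ft_force: [0.4, -0.0, -2.9]
opening: 0.61
grip_force: 30.0
```

step_arm --plan '[[[0,0,0,0,-1],[0,0,0,0,-1],[0,0,6,0,-1],[0,0,12,0,-1],[0,0,16,0,-1],[0,0,16,0,-1]]]'

```text
t: 6.5
eef_pos: [575.0, 79.8, 75.9]
tcp_rot: [-3.141, -0.0, 1.786]
ft_force: [0.1, -0.3, -4.2]
opening: 0.609
grip_force: 30.0
```

Run:
```python
from h import *
s=env.state();print(s["ft_force"],s["moment"])
go(575.2,79.3,61.5,102.2)
```

```text
[ 0.07034255 -0.28640998 -4.18346181] [-0.08272456  0.06156824  0.06535341]
t 6.5 eef [575.   79.8  75.9] rot [-1.7994e+02 -2.0000e-02  1.0232e+02] -> [-0.5  0.1 14.4  0.1]
```

step_arm --plan '[[[0,0,4,0,-1],[0,0,8,0,-1],[0,0,11,0,-1],[0,0,13,0,-1],[0,0,13,0,-1],[0,0,13,0,-1]]]'

```text
t: 7.0
eef_pos: [575.4, 79.9, 63.5]
tcp_rot: [-3.141, -0.0, 1.786]
ft_force: [-0.6, -0.4, -3.3]
opening: 0.609
grip_force: 30.0
```

Run:
```python
from h import *
s=env.state();print(s["ft_force"],s["moment"])
go(575.2,79.3,61.5,102.2)
```

```text
[-0.59858744 -0.35109535 -3.3186916 ] [-0.07726634  0.07054136  0.00759962]
t 7.0 eef [575.4  79.9  63.5] rot [-1.7999e+02 -1.0000e-02  1.0233e+02] -> [-0.5 -0.3  2.   0.1]
```

Going down without resistance. Now I press gently onto the cup floor.

step_arm --plan '[[[0,0,1,0,-1],[0,0,2,0,-1],[0,0,3,0,-1],[0,0,3,0,-1],[0,0,3,0,-1]]]'

```text
t: 7.42
eef_pos: [575.5, 79.8, 61.8]
tcp_rot: [3.141, 0.0, 1.786]
ft_force: [-2.6, 0.5, 9.7]
opening: 0.607
grip_force: 30.0
```

step_arm --plan '[[[0,0,1,0,-1],[0,0,1,0,-1],[0,0,1,0,-1]]]'

```text
t: 7.67
eef_pos: [575.5, 79.8, 61.7]
tcp_rot: [3.14, 0.0, 1.786]
ft_force: [-6.2, -0.9, 20.0]
opening: 0.608
grip_force: 30.0
```

step_arm --plan '[[[0,0,0,0,-0.5],[0,0,0,0,0.8],[0,0,0,0,0.8],[0,0,0,0,0.8],[0,0,0,0,0.8]]]'

```text
t: 8.08
eef_pos: [575.5, 79.8, 59.6]
tcp_rot: [3.141, -0.0, 1.786]
ft_force: [-0.0, -0.4, 0.4]
opening: 0.83
grip_force: 0.0
```

Run:
```python
from h import *
s=env.state();print(s["ft_force"],s["moment"],s["opening"],s["joints"].round(2))
go(575.2,79.3,200,102.2)
```

```text
[-0.04914772 -0.42035797  0.38398468] [-0.10803311  0.07201986  0.00223463] 0.8302028122044951 [ 0.02  0.63  1.81  0.    0.71 -0.19]
t 8.08 eef [575.5  79.8  59.6] rot [179.98  -0.   102.33] -> [-5.000e-01 -4.000e-01 -1.404e+02  1.000e-01]
```

step_arm --plan '[[[0,0,-30,0,1],[0,0,-65,0,1],[0,0,-100,7,1],[0,0,-135,14,1],[0,0,-170,21,1],[0,0,-190,28,1],[0,0,-190,35,1],[0,0,-190,42,1]]]'

```text
t: 8.75
eef_pos: [575.8, 79.9, 251.2]
tcp_rot: [3.139, -0.002, 1.047]
ft_force: [-0.4, 0.1, 0.2]
opening: 1.0
grip_force: 0.0
```

step_arm --plan '[[[0,0,0,0,1],[0,0,0,0,1],[0,0,0,0,1],[0,0,0,0,1]]]'

```text
t: 9.08
eef_pos: [575.4, 79.8, 249.3]
tcp_rot: [-3.141, 0.0, 1.056]
ft_force: [0.0, -0.8, 0.8]
opening: 0.999
grip_force: 0.0
```

```bash
cat >> h.py <<'E'
def lid(name,z=118.5,guess=(575,79.5)):
    c=env.get_calibration("wrist");i=env.read_camera("wrist")
    p=proj(c,[[*guess,z]])[0];H=cv2.cvtColor(i,cv2.COLOR_BGR2HSV)
    w=((H[...,1]<50)&(H[...,2]>150)).astype(np.uint8)*255
    cs,_=cv2.findContours(w,cv2.RETR_EXTERNAL,cv2.CHAIN_APPROX_NONE)
    k=max(cs,key=lambda q:cv2.pointPolygonTest(q,tuple(map(float,p)),True))
    el=cv2.fitEllipse(cv2.convexHull(k));P=onplane(c,[el[0]],z)[0]
    roi=np.zeros(w.shape,np.uint8);cv2.ellipse(roi,(el[0],(el[1][0]*.8,el[1][1]*.8),el[2]),1,-1)
    a=np.argwhere((H[...,2]<100)&(roi>0))[:,::-1].astype(float)
    print("guess px",p,"ellipse",np.round(el[0]+el[1],1),"centre",P.round(1),"arrow px",len(a))
    if len(a):
        d=onplane(c,a,z).mean(0)-P;print("arrow deg",np.rad2deg(np.arctan2(d[1],d[0])).round(1),"r",np.hypot(d[0],d[1]).round(1))
    x,y=map(int,p);cv2.imwrite(name,cv2.resize(i[max(0,y-90):y+90,max(0,x-120):x+120],None,fx=3,fy=3,interpolation=cv2.INTER_CUBIC))
E
python3 - <<'E'
from h import *
lid("pics/w3.png");go(575.5,79.8,97,60)
E
```

```text
guess px [257.38820503 184.53260472] ellipse [257.2 183.1  48.6  49.6] centre [575.6  81.  118.5] arrow px 10
arrow deg 9.0 r 18.2
t 9.13 eef [575.4  79.8 249.3] rot [-1.7997e+02  1.0000e-02  6.0450e+01] -> [1.000e-01 1.000e-01 1.523e+02 4.000e-01]
```

View pics/w3.png

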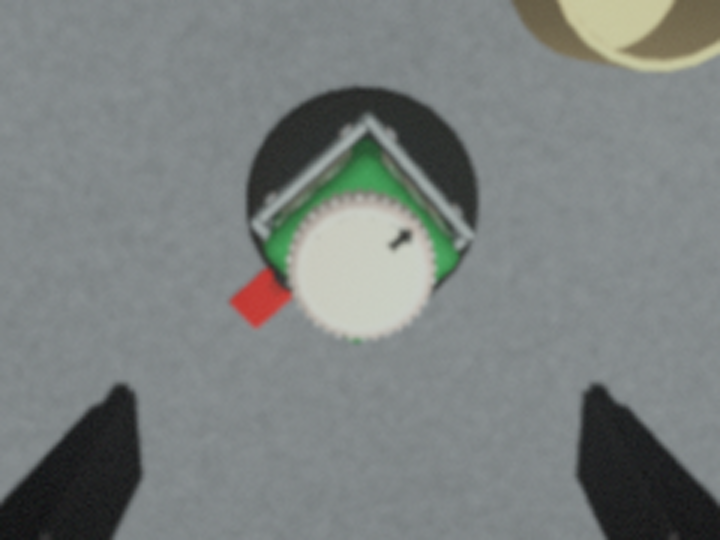

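The crop shows the jar seated in the cup. The lid is centred at about (575.5,80.5), with its arrow at about 10°. Now I descend and grip the lid.

step_arm --plan '[[[0.5,-0.3,40,0,1],[0.5,-0.3,80,0,1],[0.5,-0.3,115,0,1],[0.5,-0.3,138,0,1],[0.5,-0.3,149,0,1],[0.5,-0.3,152,0,1],[0.5,-0.3,152,0,1],[0.5,-0.3,152,0,1]]]'

```text
t: 9.8
eef_pos: [576.2, 80.5, 98.9]
tcp_rot: [3.14, -0.001, 1.053]
ft_force: [0.0, -0.1, 0.6]
opening: 1.0
grip_force: 0.0
```

step_arm --plan '[[[0,0,0,0,-1],[0,0,0,0,-1],[0,0,0,0,-1],[0,0,0,0,-1],[0,0,0,0,-1],[0,0,0,0,-1],[0,0,0,0,-1],[0,0,0,0,-1]]]'

```text
t: 10.47
eef_pos: [575.7, 80.3, 97.8]
tcp_rot: [3.141, -0.0, 1.053]
ft_force: [1.0, -1.2, 0.4]
opening: 0.556
grip_force: 30.0
```

Run:
```python
from h import *
s=env.state();print(s["ft_force"],s["moment"],s["opening"],s["grip_force"])
go(575.5,80.5,97,60)
```

```text
[ 1.01834444 -1.19468814  0.39196892] [-0.30143548 -0.18291398  0.00698642] 0.556466066694535 30.000095869763754
t 10.47 eef [575.7  80.3  97.8] rot [ 1.7996e+02 -2.0000e-02  6.0320e+01] -> [ 0.  -0.3  0.8  0.3]
```

step_arm --plan '[[[0,0,0,-3,-1],[0,0,0,-6,-1],[0,0,-0.3,-10,-1],[0,0,-0.5,-14,-1],[0,0,-0.7,-18,-1],[0,0,-1,-22,-1],[0,0,-1.2,-25,-1],[0,0,-1.2,-25,-1]]]'

```text
t: 11.13
eef_pos: [575.4, 80.4, 98.7]
tcp_rot: [-3.142, -0.0, 1.491]
ft_force: [1.4, 0.4, -2.4]
opening: 0.558
grip_force: 30.0
```

Run:
```python
from h import *
s=env.state();print(s["ft_force"],s["moment"],s["opening"],s["grip_force"])
go(575.5,80.5,97,60);lid("x.png",119.5)
```

```text
[ 1.42180142  0.38880421 -2.42793597] [-0.14107232 -0.21618279 -0.01688826] 0.5580902523902935 29.998841416672803
t 11.13 eef [575.4  80.4  98.7] rot [-1.800e+02 -1.000e-02  8.544e+01] -> [ 0.1  0.1  1.7 25.4]
guess px [257.38150865 257.50432634] ellipse [256.3 251.7  83.4  91.8] centre [574.7  83.3 119.5] arrow px 198
arrow deg -72.2 r 12.0
```

step_arm --plan '[[[0,0,-0.2,-5,-1],[0,0,-0.4,-10,-1],[0,0,-0.6,-15,-1],[0,0,-0.8,-20,-1],[0,0,-0.8,-25,-1],[0,0,-0.8,-30,-1],[0,0,-0.8,-30,-1],[0,0,-0.8,-30,-1]]]'

```text
t: 11.85
eef_pos: [575.4, 80.5, 99.6]
tcp_rot: [3.142, -0.0, 2.009]
ft_force: [-0.0, 0.3, -0.1]
opening: 0.561
grip_force: 30.0
```

Run:
```python
from h import *
s=env.state();print(s["ft_force"],s["moment"],s["opening"],s["grip_force"])
go(575.5,80.5,97,60)
i=env.read_camera("wrist");cv2.imwrite("pics/w4.png",cv2.resize(i[100:384,100:420],None,fx=2,fy=2))
```

```text
[-0.03408361  0.28409607 -0.05836471] [-0.0035924  -0.10949164  0.09044882] 0.561267658299044 29.999596442794427
t 11.85 eef [575.4  80.5  99.6] rot [ 1.800e+02 -1.000e-02  1.151e+02] -> [-0.   0.1  2.6 55.1]
```

View pics/w4.png

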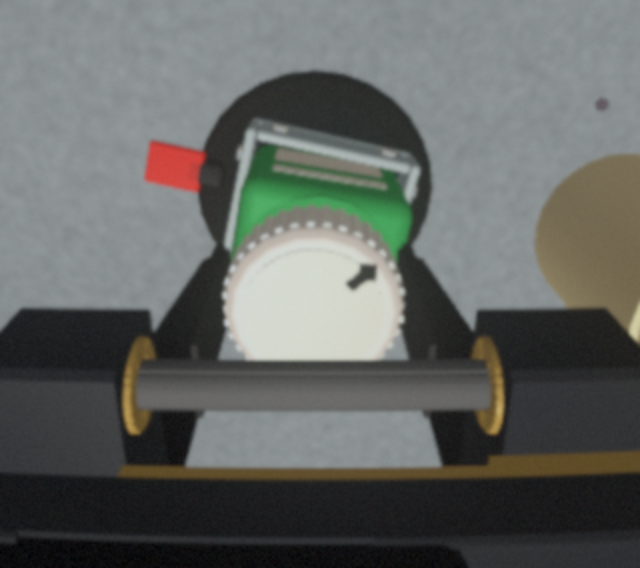

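In the wrist crop the arrow at (363,275) has kept its angle relative to the tool, so the lid has turned about 53° against the jar without slipping. Another 15° puts it in the clear range.

step_arm --plan '[[[0,0,0,-4,-1],[0,0,0,-8,-1],[0,0,0,-12,-1],[0,0,0,-15,-1],[0,0,0,-15,-1],[0,0,0,-15,-1],[0,0,0,-15,-1]]]'

```text
t: 12.48
eef_pos: [575.3, 80.4, 99.6]
tcp_rot: [-3.142, -0.0, 2.271]
ft_force: [0.1, -0.2, -0.2]
opening: 0.561
grip_force: 30.0
```

Run:
```python
from h import *
s=env.state();print(s["ft_force"],s["moment"],s["opening"],s["grip_force"])
go(575.5,80.5,97,60)
```

```text
[ 0.08799402 -0.16183208 -0.205189  ] [-0.0109252  -0.01164772 -0.04603304] 0.5614935736036476 29.99993777135387
t 12.48 eef [575.3  80.4  99.6] rot [-1.8000e+02 -1.0000e-02  1.3015e+02] -> [-0.1  0.2  2.6 70.1]
```

step_arm --plan '[[[0,0,-1,0,-1],[0,0,-3,0,-1],[0,0,-5,0,-1],[0,0,-8,0,-1],[0,0,-11,0,-1],[0,0,-14,0,-1],[0,0,-14,0,-1]]]'

```text
t: 13.07
eef_pos: [575.7, 80.4, 114.4]
tcp_rot: [3.141, 0.001, 2.274]
ft_force: [0.6, 0.1, -1.2]
opening: 0.561
grip_force: 30.0
```

step_arm --plan '[[[0,0,-4,0,-1],[0,0,-8,0,-1],[0,0,-12,0,-1],[0,0,-12,0,-1],[0,0,-12,0,-1],[0,0,-12,0,-1],[0,0,-12,0,-1]]]'

```text
t: 13.65
eef_pos: [575.3, 80.4, 125.5]
tcp_rot: [-3.141, -0.0, 2.275]
ft_force: [-0.2, -0.4, -0.7]
opening: 0.557
grip_force: 30.0
```

Run:
```python
from h import *
s=env.state();print(s["ft_force"],s["moment"],s["opening"],s["grip_force"])
go(575.5,80.5,125,130)
i=env.read_camera("wrist");cv2.imwrite("pics/w5.png",cv2.resize(i[100:384,100:420],None,fx=2,fy=2))
c=env.get_calibration("scene");p=proj(c,[[575,80,90]])[0].astype(int);j=env.read_camera("scene")
cv2.imwrite("pics/s5.png",cv2.resize(j[p[1]-50:p[1]+50,p[0]-60:p[0]+60],None,fx=6,fy=6,interpolation=cv2.INTER_CUBIC))
```

```text
[-0.23091447 -0.43581386 -0.73388249] [-0.01213646  0.0449942  -0.083701  ] 0.5570709108223273 29.999765942338854
t 13.65 eef [575.3  80.4 125.5] rot [-1.7999e+02 -1.0000e-02  1.3032e+02] -> [-0.1  0.2  0.5  0.3]
```

View pics/s5.png

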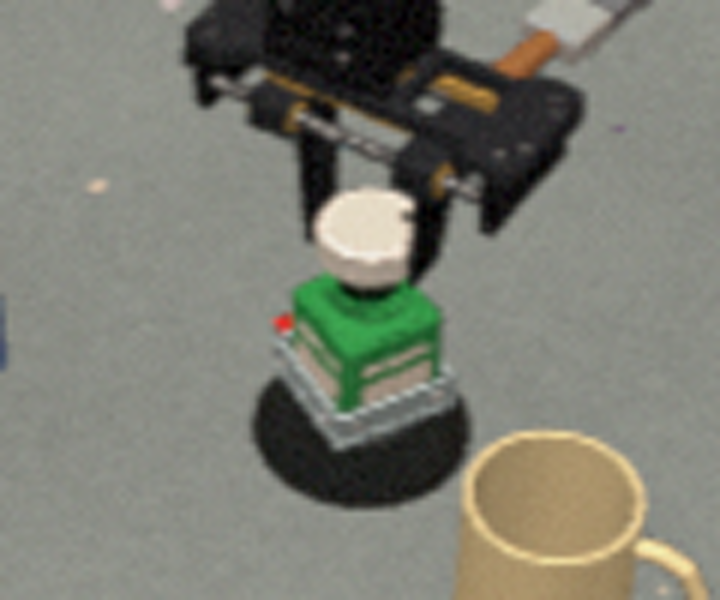

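View pics/w5.png

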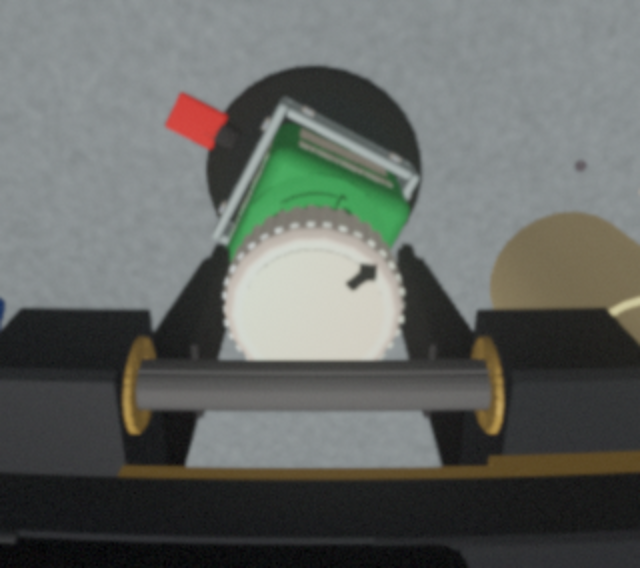

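The lid is held level about 2 cm above the open jar, and the jar is still down in the cup. I'm handing in.

```bash
python3 -c "
from cell import env
print(env.job_done())"
```

```text
the job is handed in; nothing more can be done
None
```

I handed the job in at about 13.7 s: the green jar is seated in the holder, its lid is unscrewed and held level and centred about 2 cm above the open mouth, and I saw no other item disturbed; no verdict came back.

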